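Tip the bead board down and square it to the stop

ROBOT

A 6-joint arm with a two-finger parallel gripper is mounted at the origin on the work surface. World frame = base frame: x ahead of the robot, y to its left, z up, the work surface at z = 0. Lengths are in mm, angles in rad, forces in N, time in s.
With the tool pointing down it reaches from about 275 to 1000 mm from the base axis. Payload 8.4 kg.
Tool frame: the origin (TCP) lies at the very end of the fingers, on their centre line; the grasp point (between the pads) lies behind it (r.grip_point_offset is the x of the grasp point in the tool frame, in mm); x points along the fingers, z is the direction in which the jaws open and shut, and the axes are right-handed (so a half turn about x gives the same grasp; the last joint's range is limited). The gripper opens to 85 mm and grips with 20 to 120 N. Pads are 22 mm wide; open, the fingers measure 114 mm over their backs; the gripper's body (76 mm by 85 mm) begins 54 mm behind the grasp point. The pads swing forward as they close: fully open they stand 13 mm farther back than shut.
Start: joints at [-1.341, 0.353, 1.633, -0, 1.155, -0.002], TCP at [143.579, -608.287, 197.281] pointing down, gripper open.
Joint ranges: [-2.63, 2.63], [-0.92, 2.1], [0.06, 2.66], [-1.3, 4.44], [0, 2.69], [-3.02, 3.02]. Speed limits (rad/s): [2.22, 2.22, 2.79, 3.14, 3.14, 3.14].

INTERFACE

Orientations are given as [roll, pitch, yaw] about the fixed x, y, z axes, in that order (R = Rz(yaw) Ry(pitch) Rx(roll)).
In Python, from rig import r, vision, order gives the robot as it stands. The module is installed in compiled form; this text tells all that it offers.
- The arm moves only by the tool step_arm, never from a script. Its argument "rows" is a list of rows, each a list of 7 numbers: the shift along the world's x, y, z in mm, then the turn, a rotation vector about the world's x, y, z in rad, then the finger opening in mm, from 0 to 85.4. A call has exactly 8 rows; each row is the pose to reach, as a shift and turn from the pose measured when the call began; what a row does not reach only later rows make up. A row lasts 1/8 s, in which the tool goes at most 62.5 mm and 10.7 degrees, less where a joint would pass 70% of its speed; a pose out of reach is approached as far as the arm can. A call with a gripper value outside its range is refused whole. The fingers move at their own pace and stop on an object; "force" is the grip in N (left out, the last holds). Time passes only in rows, so rows that repeat a pose let the fingers close, or fill a call up. It gives the time, the measured TCP pose, the force and the opening at its end, in the units of the state.
- r.sense(): the state, without advancing time (a new reading comes with each control period).
- vision.grab_frame(name): name is "side" or "top" or "wrist"; returns (picture, depth): 400x640x3 uint8, red, green, blue; 400x640 float32, mm along the optical axis (not along the pixel's ray), 0 where there is no reading.
- vision.camera_info(name): a dict with "K" (3x3 intrinsics, pixels), "distortion" ([k1, k2, p1, p2, k3] as OpenCV has them; the pictures are not rectified), "origin" and "attitude" of the camera in the world; the wrist camera has in their place "tool_from_camera" (4x4, takes a point from camera to tool coordinates, whose origin is the TCP and whose axes are the tool frame's). Camera axes: x right, y down, z forward; pixel columns grow to the right and rows downward; lengths in mm; the calibration is good to about 2 mm. A picture is of the moment at which its call begins: read the wrist's pose just before it. camera_info takes no time and is no camera call.
- order.sign_off(): hands the job in, once; it reports no verdict.
The state is a dict: "clock": time; "qpos": joint angles; "qvel": joint speeds; "joint_efforts": joint torques, N m; "eef_pos": TCP position; "tcp_rot": TCP orientation; "contact_force": force on the tool from outside, world axes, zero at the start; "wrist_torque": the same for the moment, N m; "opening": opening from 0.0 (shut) to 1.0 (fully open).
Only numpy, scipy, OpenCV 4.12 (cv2) and the standard library are available. Lean on these libraries where they do the work, as an engineer would, in place of code of your own. Each camera call takes 0.05 s, during which the arm holds its last target.

TASK

Two boards stand on edge on the beading bench; one has grooves for laying out beads. Tip the grooved board over by pushing it, so that it lies flat with its grooves up, then push it along the table until its long side is flush against the low wooden stop strip behind it, with neither end past the ends of the strip. Only push, never pick the board up, and leave the plain board standing and everything else where it is.

Things in the scene. Friction and masses are not known exactly. Their poses are not given: they have to be found in the camera images.
- bead_board: Bead board, wood, 160 x 105 x 20 mm, 0.2 kg: four lengthwise channels, 8 mm deep, in one broad face; flat back. Starts standing on a long edge (105 mm high), stable but easily tipped. Origin: centre of its underside as it stands. x: out of the grooved face (roughly away from the robot at the start, up once it lies grooves up); y: along the 160 mm length; z: up as it stands
- board_center (a point): Centre of the bead board, half-way through length, width and thickness (52.5 mm above the table standing, 10 mm lying flat); same axes as the board
- board_foot (a point): Middle of the board's lower back edge as it stands (the edge of its underside, on the flat back); at table height, the board turns about this edge as it tips on to its back; same axes as the board
- plain_board: The plain board: same wood and same size as the bead board (160 x 105 x 20 mm, standing on its long edge), but smooth on both faces. It stands beside the bead board, left or right of it. Origin: centre of its underside, x out of a broad face, z up. To be left standing
- stop_face (a point): Middle of the near (robot-side) face of the stop strip, at table height. The strip is a dark wooden bar fixed to the table behind the two boards, 580 mm long, 20 mm deep, 16 mm high. x points away from the robot, square to the strip; y along the strip; z up
- thimble: Steel thimble, 18 mm across, 22 mm high, loose, in front of the strip between the two boards; origin under its centre
- spool: Thread spool, 32 mm across, 45 mm high, loose, behind the strip; origin under its centre
- low_jar: Small glass bead jar with a metal lid, 56 mm across, 55 mm high, loose, behind the strip; origin under its centre
- tall_jar: Glass bead jar with a metal lid, 66 mm across, 100 mm high, loose, at the right side; origin under its centre
- wood_bowl: Wooden bowl, 120 mm across, 50 mm high, loose, at the left side; origin under its centre
- tweezer_block: Dark wooden block 50 x 30 x 30 mm with two steel tools standing in it (80 mm high in all), loose, at the left side near the robot; origin under its centre
There are look-alikes about, which are no part of the job. What is shaped like the plain_board but green is not meant.

How it is judged (in metres and radians):
On the way, in this order (a step that is already met when the one before it is completed fails the run):
1. the bead board lies flat, grooved side up (angle between bead_board's own x axis and vertical below 0.06 rad and height (world z) of board_center below 0.016 m), for 0.2 s.
2. its long side is flush against the stop strip (all of step 1 and x of board_center in the frame of stop_face between -0.0575 and -0.046 m and angle between the y axis of bead_board and the y axis of stop_face, either way round below 0.035 rad and y of board_center in the frame of stop_face between -0.21 and 0.21 m and linear speed of bead_board below 0.01 m/s and angle between plain_board's own z axis and vertical below 0.1 rad), for 0.2 s.
At the end, for the whole second after the job is handed in: Bead board flat, grooves up (0.06 rad), at rest, long side against the strip (board centre 46 to 57.5 mm from its near face), parallel within 0.035 rad, neither end past the strip (centre within 210 mm of its middle); plain board still upright (all of step 2); the robot touches nothing.
It fails at once if the bead board is lifted off the table, or tipped the wrong way, on to its grooves (height (world z) of board_foot above 0.013 m or height (world z) of board_center above 0.075 m).
It fails at once if the plain board is tipped or shoved more than 20 mm (distance of plain_board from where it was at the start of the episode above 0.02 m or angle between plain_board's own z axis and vertical above 0.25 rad).
It fails at once if one of the small things (thimble, spool, jars, bowl, tweezer block) is shoved more than 20 mm or knocked over (distance of any of thimble, spool, low_jar, tall_jar, wood_bowl, tweezer_block from where it was at the start of the episode above 0.02 m or angle between any of thimble, spool, low_jar, tall_jar, wood_bowl, tweezer_block's own z axis and vertical above 0.4 rad).
It also fails if it takes over 48 s, if anything falls off the work surface, if the arm or the gripper's body presses on something with over 40 N, if the wrist force passes 120 N, or if a joint passes its speed limit or range.

## Working session

There is one attempt and no reset: what is moved stays moved. The work goes in short steps, Python scripts to look and compute and a tool call to move; the robot and the scene stay as the last step left them, time stands still between calls to the robot, and variables do not carry over. Pictures are saved under pics/ and viewed, and the job is handed in when it is done.

Besides the shell and the picture viewer there is one more tool, called by a JSON object that holds its "op" and its "data". step_arm: Moves the arm, as the interface text tells. Its arguments: {"type":"object","properties":{"rows":{"type":"array"},"force":{"type":"number"}},"required":["rows"]}

```bash
mkdir -p pics
python3 - <<'E'
from rig import r, vision, order
import cv2,numpy as np
print(r.sense(), r.grip_point_offset)
for n in ("side","top"):
    p,d=vision.grab_frame(n); cv2.imwrite(f"pics/{n}0.png",p[:,:,::-1]); np.savez(f"{n}0.npz",p=p,d=d)
    print(n,vision.camera_info(n))
E
```

```text
{'clock': 0.0, 'qpos': array([-1.34139406e+00,  3.53654385e-01,  1.63412959e+00,  2.75842322e-05,
        1.15520730e+00, -2.38133783e-03]), 'qvel': array([-6.64508905e-05,  1.21328675e-03, -1.29529742e-03, -9.37365221e-04,
        5.99920653e-04, -2.13942312e-03]), 'joint_efforts': array([ 3.18549592e-04, -6.05253983e+01, -3.42062545e+01, -5.19969706e-05,
        9.11536772e-03,  5.64763383e-06]), 'eef_pos': array([ 143.4725951 , -607.77134321,  196.55976809]), 'tcp_rot': array([3.12118082, 1.56939747, 1.78215694]), 'contact_force': array([ 0.13348477,  0.02085931, -0.15200328]), 'wrist_torque': array([ 0.01820815, -0.04845537,  0.01744846]), 'opening': 1.001060585228892} -18.700000000000003
side {'K': array([[454.04497263,   0.        , 313.10440769],
       [  0.        , 454.04497263, 197.41158421],
       [  0.        ,   0.        ,   1.        ]]), 'distortion': array([-0.10466394,  0.        ,  0.        ,  0.        ,  0.        ]), 'origin': array([ 697.54562129, 1019.22043998,  723.69816301]), 'attitude': array([-2.12743567e+00,  2.84387132e-03,  2.98151500e+00])}
top {'K': array([[386.92967233,   0.        , 312.80183545],
       [  0.        , 386.92967233, 193.63666493],
       [  0.        ,   0.        ,   1.        ]]), 'distortion': array([-0.02257675,  0.        ,  0.        ,  0.        ,  0.        ]), 'origin': array([ 472.41462895,   13.38988797, 1189.78786745]), 'attitude': array([-3.06628624e+00,  2.34973288e-03, -1.54741988e+00])}
```

View pics/side0.png

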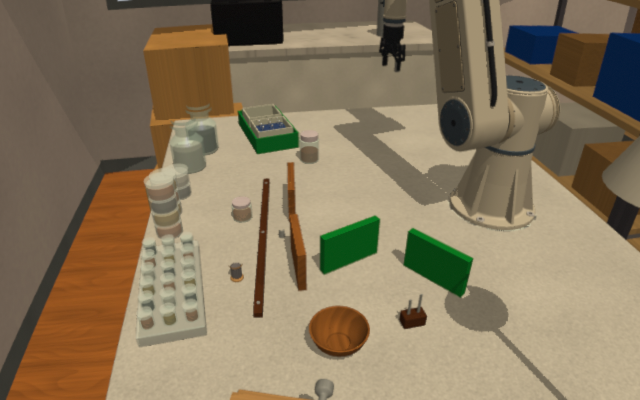

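View pics/top0.png

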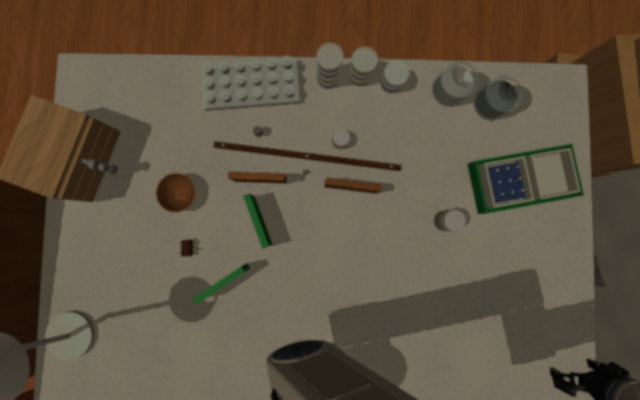

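```bash
cat > h.py <<'E'
import numpy as np,cv2
from scipy.spatial.transform import Rotation as R
from rig import r,vision
def pose(n):
    c=vision.camera_info(n)
    if n=="wrist":
        s=r.sense(); T=np.eye(4);T[:3,:3]=R.from_euler('xyz',s['tcp_rot']).as_matrix();T[:3,3]=s['eef_pos']
        T=T@np.array(c["tool_from_camera"])
    else:
        T=np.eye(4);T[:3,:3]=R.from_euler('xyz',c['attitude']).as_matrix();T[:3,3]=c['origin']
    return np.array(c['K']),np.array(c['distortion']),T
def onz(n,uv,z,P=None):
    K,D,T=P or pose(n)
    q=cv2.undistortPoints(np.array(uv,float).reshape(-1,1,2),K,D)[:,0]
    v=np.c_[q,np.ones(len(q))]@T[:3,:3].T
    return T[:3,3]+v*((z-T[2,3])/v[:,2])[:,None]
def cloud(n,d,P=None):
    K,D,T=P or pose(n)
    vv,uu=np.mgrid[:400,:640]
    q=cv2.undistortPoints(np.stack([uu,vv],-1).reshape(-1,1,2).astype(float),K,D)[:,0]
    X=np.c_[q,np.ones(len(q))]*d.reshape(-1,1)
    return (X@T[:3,:3].T+T[:3,3]).reshape(400,640,3)
def proj(n,X,P=None):
    K,D,T=P or pose(n)
    X=(np.atleast_2d(X)-T[:3,3])@T[:3,:3]
    return cv2.projectPoints(X,np.zeros(3),np.zeros(3),K,D)[0][:,0]
E
python3 - <<'E'
import numpy as np,cv2
a=np.load("side0.npz")['p'];b=np.load("top0.npz")['p']
cv2.imwrite("pics/s1.png",cv2.resize(a[150:320,220:390],(800,600)[:1]*1+(600,) if 0 else (600,600),interpolation=2)[:,:,::-1])
cv2.imwrite("pics/t1.png",cv2.resize(b[110:260,200:410],(798,570),interpolation=2)[:,:,::-1])
E
```

```text
(no output)
```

View pics/s1.png

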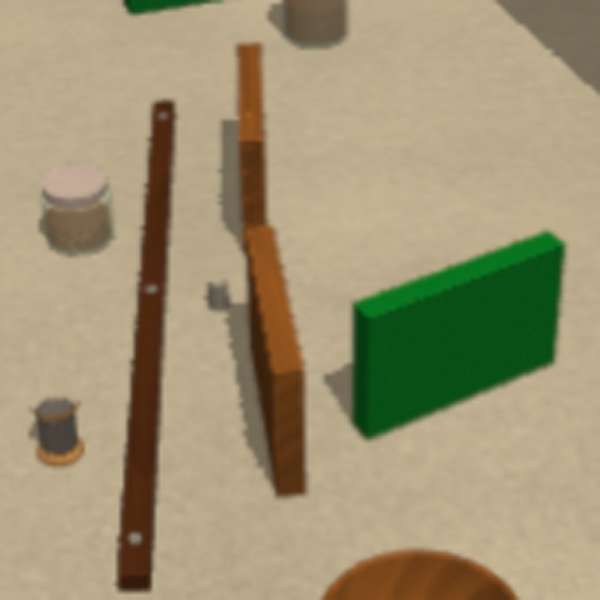

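View pics/t1.png

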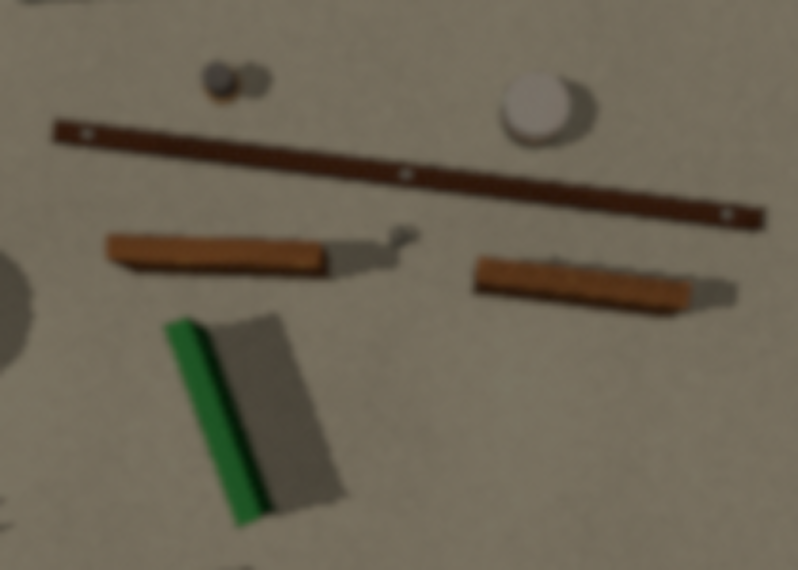

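Run:
```python
import numpy as np,cv2
from h import *
np.set_printoptions(precision=1,suppress=True)
def f(u,v): return (200+u/3.8-0.37, 110+v/3.8-0.37)
L=[f(*x) for x in [(107,235),(325,243),(322,268),(110,258)]]
Rr=[f(*x) for x in [(476,258),(692,284),(688,310),(474,284)]]
print("L top",onz("top",L,105));print("R top",onz("top",Rr,105))
S=[f(*x) for x in [(54,141),(764,230),(767,208),(57,120)]]
print("strip near/far",onz("top",S,16))
G=[f(*x) for x in [(165,325),(190,318),(270,512),(238,527)]]
print("green",onz("top",G,105))
print("thimble",onz("top",[f(404,234)],22),"spool",onz("top",[f(218,76)],45),"jar",onz("top",[f(537,104)],55))
a=np.load("top0.npz");C=cloud("top",a['d'])
for p in [(255,177),(350,184),(262,222),(305,172),(300,155),(220,295)]: print(p,C[p[1],p[0]])
print(vision.camera_info("wrist"))
```

```text
L top [[611.5 259.7 105. ]
 [609.2  97.2 105. ]
 [590.4  98.9 105. ]
 [594.3 256.8 105. ]]
R top [[ 600.5  -15.2  105. ]
 [ 584.9 -175.7  105. ]
 [ 565.5 -172.9  105. ]
 [ 581.1  -14.1  105. ]]
strip near/far [[ 698.5  326.1   16. ]
 [ 639.1 -248.8   16. ]
 [ 657.  -251.1   16. ]
 [ 715.8  324.4   16. ]]
green [[545.3 214.  105. ]
 [551.  195.6 105. ]
 [409.7 131.9 105. ]
 [398.2 155.  105. ]]
thimble [[628.3  40.6  22. ]] spool [[747.9 190.5  45. ]] jar [[728.8 -61.7  55. ]]
(255, 177) [597.3 181.8 106.7]
(350, 184) [583.7 -86.2 105.8]
(262, 222) [471.2 165.8  47.7]
(305, 172) [628.8  44.   -0.3]
(300, 155) [678.   60.1  20.1]
(220, 295) [247.5 292.3   1.3]
{'K': array([[324.7,   0. , 312.2],
       [  0. , 324.7, 197.7],
       [  0. ,   0. ,   1. ]]), 'distortion': array([0., 0., 0., 0., 0.]), 'tool_from_camera': array([[   0. ,   -0.3,    0.9, -175.9],
       [   0. ,   -0.9,   -0.3,   81.1],
       [   1. ,    0. ,    0. ,   -0.3],
       [   0. ,    0. ,    0. ,    1. ]])}
```

Run:
```python
from h import *
np.set_printoptions(precision=3,suppress=True)
s=r.sense();M=R.from_euler('xyz',s['tcp_rot']).as_matrix();print(M)
print(vision.camera_info("wrist")['tool_from_camera'][:3,2],)
P=pose("wrist");print(P[2])
```

```text
[[-0.     0.973  0.23 ]
 [ 0.001  0.23  -0.973]
 [-1.     0.    -0.001]]
[ 0.949 -0.316  0.   ]
[[   0.23    -0.923   -0.307  222.408]
 [  -0.973   -0.219   -0.071 -589.097]
 [  -0.001    0.316   -0.949  372.486]
 [   0.       0.       0.       1.   ]]
```

{"op": "step_arm", "data": {"rows": [[40,-10,10,0,0,-0.04,0],[85,30,20,0,0,-0.08,0],[128,72,30,0,0,-0.12,0],[171,114,30,0,0,-0.16,0],[214,156,30,0,0,-0.2,0],[257,198,30,0,0,-0.24,0],[300,242,30,0,0,-0.29,0],[343,285,30,0,0,-0.335,0]]}}

```text
clock: 1.1
eef_pos: [487.5, -321.1, 226.4]
tcp_rot: [-2.95, 1.569, 1.658]
contact_force: [-0.1, -0.9, 0.7]
opening: 0.002
```

{"op": "step_arm", "data": {"rows": [[30,40,0,0,0,0,0],[55,80,0,0,0,0,0],[80,120,0,0,0,0,0],[105,160,0,0,0,0,0],[130,195,0,0,0,0,0],[155,220,0,0,0,0,0],[165,225,0,0,0,0,0],[165,225,0,0,0,0,0]]}}

```text
clock: 2.1
eef_pos: [652.4, -96.2, 225.9]
tcp_rot: [-2.325, 1.569, 2.283]
contact_force: [0.3, 0.2, 0.4]
opening: 0.002
```

Run:
```python
from h import *
np.set_printoptions(precision=3,suppress=True)
s=r.sense();print(s['eef_pos'],s['clock'],R.from_euler('xyz',s['tcp_rot']).as_matrix(),s['contact_force'])
p,d=vision.grab_frame("wrist");cv2.imwrite("pics/w1.png",p[:,:,::-1]);np.savez("w1.npz",p=p,d=d)
```

```text
[652.421 -96.191 225.887] 2.1 [[-0.001  0.995 -0.104]
 [ 0.001 -0.104 -0.995]
 [-1.    -0.001 -0.001]] [0.257 0.202 0.395]
```

View pics/w1.png

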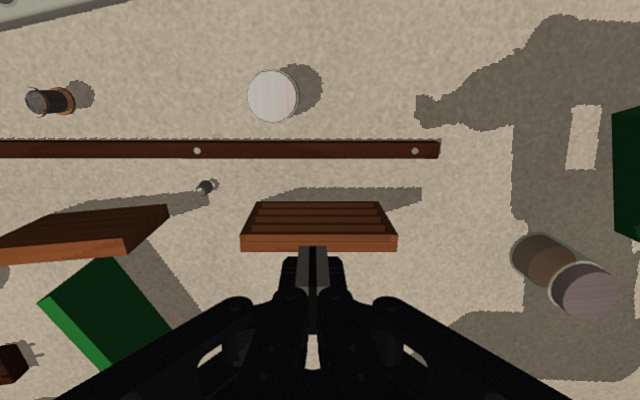

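Run:
```python
from h import *
np.set_printoptions(precision=1,suppress=True)
print("foot",onz("wrist",[(260,201),(379,201)],0)); print("far top",onz("wrist",[(241,235),(396.5,235)],105)); print("near top",onz("wrist",[(241,251),(398,251)],105))
print("strip near top",onz("wrist",[(30,157.5),(437,158)],16),"bot", onz("wrist",[(437,158)],0))
print("thimble",onz("wrist",[(208,184)],22),"jar",onz("wrist",[(273,96)],55))
print("tips",proj("wrist",r.sense()['eef_pos']))
```

```text
foot [[ 602.   -22.4    0. ]
 [ 585.7 -177.3    0. ]]
far top [[ 602.5  -19.4  105. ]
 [ 586.3 -174.4  105. ]]
near top [[ 584.8  -16.4  105. ]
 [ 568.2 -175.5  105. ]]
strip near top [[ 690.5  240.    16. ]
 [ 639.1 -245.9   16. ]] bot [[ 635.2 -251.7    0. ]]
thimble [[637.3  32.6  22. ]] jar [[730.4 -64.4  55. ]]
tips [[312.8 233.8]]
```

{"op": "step_arm", "data": {"rows": [[-7,-1,-30,0,0,0,0],[-14,-2,-60,0,0,0,0],[-20,-3,-85,0,0,0,0],[-25,-4,-110,0,0,0,0],[-27,-4.5,-130,0,0,0,0],[-27,-4.5,-140,0,0,0,0],[-27,-4.5,-140,0,0,0,0],[-27,-4.5,-140,0,0,0,0]]}}

```text
clock: 3.15
eef_pos: [625.5, -101.6, 86.9]
tcp_rot: [-3.056, 1.57, 1.551]
contact_force: [-0.2, 0.3, -0.6]
opening: -0.003
```

Run:
```python
from h import *
p,d=vision.grab_frame("side");cv2.imwrite("pics/s2.png",cv2.resize(p[110:310,200:400],(600,600))[:,:,::-1])
```

```text
(no output)
```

View pics/s2.png

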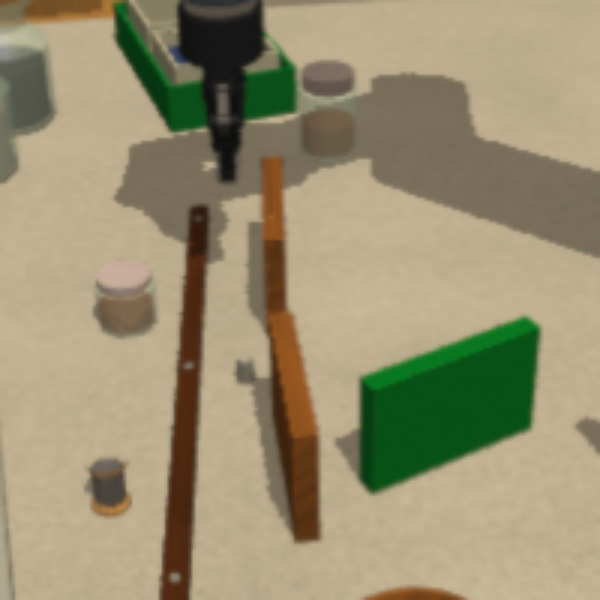

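{"op": "step_arm", "data": {"rows": [[-8,0.8,0,0,0,0,0],[-14,1.5,0,0,0,0,0],[-19,2,0,0,0,0,0],[-24,2.5,0,0,0,0,0],[-29,3,0,0,0,0,0],[-34,3.5,0,0,0,0,0],[-37,3.9,0,0,0,0,0],[-40,4.2,0,0,0,0,0]]}}

```text
clock: 4.2
eef_pos: [585.4, -97.3, 87.0]
tcp_rot: [2.834, 1.57, 1.158]
contact_force: [-0.0, -0.1, -0.0]
opening: -0.002
```

Run:
```python
from h import *
print(r.sense()['eef_pos'],r.sense()['contact_force'])
p,d=vision.grab_frame("wrist");cv2.imwrite("pics/w3.png",p[:,:,::-1])
```

```text
[585.41687488 -97.30020061  87.00570165] [-0.03484708 -0.09632128 -0.0483603 ]
```

View pics/w3.png

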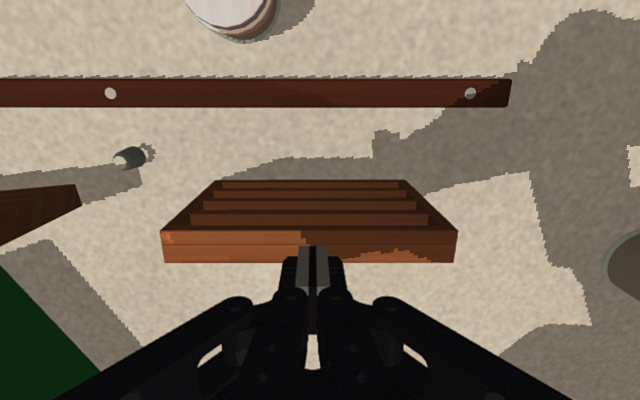

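{"op": "step_arm", "data": {"rows": [[-4,0.4,0,0,0,0,0],[-8,0.8,0,0,0,0,0],[-12,1.3,0,0,0,0,0],[-16,1.7,0,0,0,0,0],[-16,1.7,0,0,0,0,0],[-16,1.7,0,0,0,0,0],[-16,1.7,0,0,0,0,0],[-16,1.7,0,0,0,0,0]]}}

```text
clock: 5.25
eef_pos: [569.1, -95.5, 86.9]
tcp_rot: [-3.019, 1.57, 1.588]
contact_force: [-0.8, 0.1, 0.3]
opening: -0.001
```

Run:
```python
from h import *
print(r.sense()['eef_pos'],r.sense()['contact_force'])
p,d=vision.grab_frame("wrist");cv2.imwrite("pics/w4.png",p[:,:,::-1])
```

```text
[569.14263272 -95.5244021   86.93872827] [-0.75155926  0.07393502  0.2961115 ]
```

View pics/w4.png

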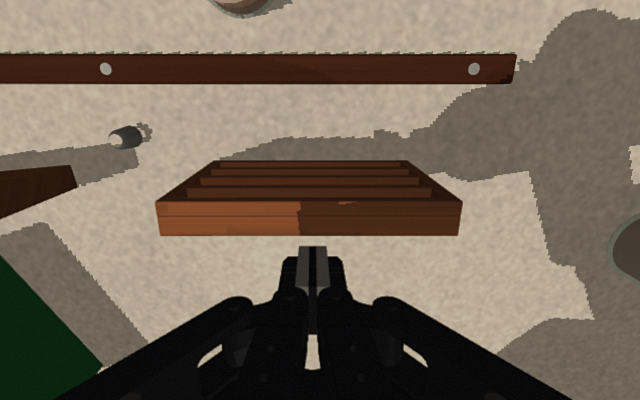

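Run:
```python
from h import *
np.set_printoptions(precision=1,suppress=True)
print("foot",onz("wrist",[(213,161),(407,161)],0)); print("far top",onz("wrist",[(157,202),(461,203)],105)); print("near top",onz("wrist",[(159,236),(459,236)],105))
p,d=vision.grab_frame("wrist");C=cloud("wrist",d)
for v in range(155,275,5): print(v,C[v,250],C[v,312])
p,d=vision.grab_frame("top");cv2.imwrite("pics/t5.png",cv2.resize(p[110:260,200:410],(798,570),interpolation=2)[:,:,::-1])
p,d=vision.grab_frame("side");cv2.imwrite("pics/s5.png",cv2.resize(p[110:310,200:400],(600,600))[:,:,::-1])
```

```text
foot [[ 602.9  -16.8    0. ]
 [ 586.3 -175.3    0. ]]
far top [[ 603.5  -18.6  105. ]
 [ 586.7 -174.   105. ]]
near top [[ 584.7  -14.8  105. ]
 [ 568.  -173.7  105. ]]
155 [604.4 -47.5  -1.4] [599.4 -98.2   0.2]
160 [600.9 -47.6   2. ] [595.6 -97.8   1.7]
165 [597.9 -48.    7.3] [592.6 -97.5   6.9]
170 [599.1 -52.6  31.2] [594.4 -97.7  31.6]
175 [599.8 -56.2  50. ] [595.5 -97.8  50.6]
180 [597.7 -56.9  55.5] [593.7 -97.6  56.5]
185 [599.6 -60.9  75.4] [595.5 -97.9  74.7]
190 [597.7 -61.4  79.8] [594.1 -97.7  80.3]
195 [595.1 -61.2  81.1] [591.1 -97.4  80.5]
200 [598.8 -65.8 102.6] [595.6 -97.9 103.1]
205 [596.5 -65.6 103.9] [593.2 -97.6 103.8]
210 [594.3 -65.5 105.3] [590.4 -97.3 103.8]
215 [591.4 -64.9 105. ] [587.8 -97.1 104.3]
220 [589.  -64.7 105.9] [584.9 -96.8 104. ]
225 [585.7 -63.9 104.7] [582.1 -96.5 104.1]
230 [582.7 -63.4 104.3] [579.  -96.1 103.7]
235 [580.  -63.  104.6] [576.6 -95.9 104.7]
240 [528.1 -34.7  -2.1] [523.3 -90.2   0.1]
245 [523.6 -34.1  -1.2] [518.2 -89.6  -0.4]
250 [518.4 -33.1  -1.7] [579.9 -96.3 128.1]
255 [513.1 -32.1  -2.2] [580.3 -96.3 133.7]
260 [509.2 -31.9  -0. ] [580.1 -96.3 137.9]
265 [503.8 -30.9  -0.6] [579.8 -96.3 141.5]
270 [499.  -30.2  -0. ] [581.  -96.4 147.5]
```

View pics/s5.png

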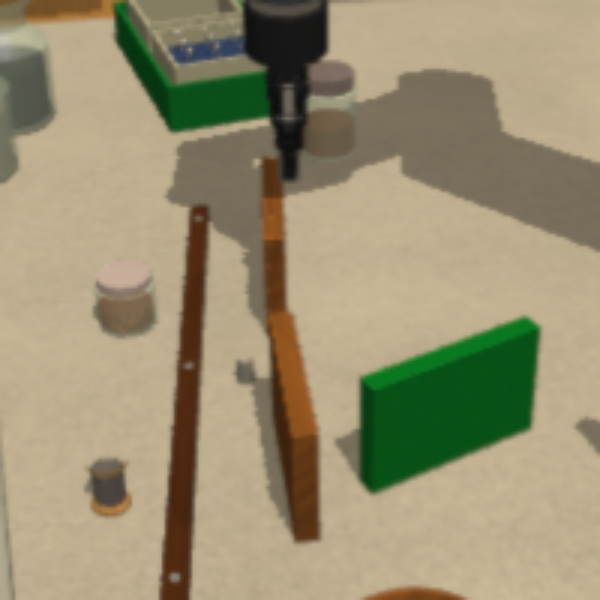

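View pics/t5.png

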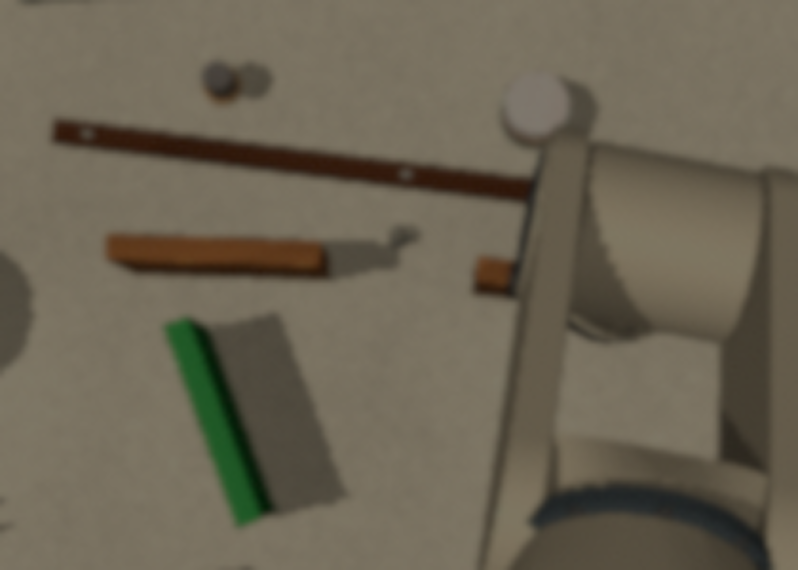

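Run:
```python
from h import *
np.set_printoptions(precision=1,suppress=True)
print(r.sense()['opening'],r.sense()['eef_pos'])
print("TCP proj side",proj("side",[[569,-95.5,87],[569,-95.5,122],[569,-95.5,150]]))
p,d=vision.grab_frame("side");C=cloud("side",d)
for v in range(150,176,2): print(v,C[v,294],C[v,296],C[v,298])
cv2.imwrite("pics/s6.png",cv2.resize(p[125:185,265:325],(600,600),interpolation=0)[:,:,::-1])
```

```text
0.0022384611040690908 [569.1 -95.5  86.9]
TCP proj side [[295.9 179.3]
 [295.6 168.4]
 [295.3 159.4]]
150 [578.6 -37.1 207.7] [573.8 -33.5 209. ] [568.5 -34.4 208.2]
152 [578.5 -39.2 200.9] [573.7 -35.2 202.5] [568.4 -36.  201.7]
154 [577.9 -46.2 191.7] [572.6 -45.7 191.5] [567.8 -42.1 192.8]
156 [577.3 -52.6 182.6] [572.4 -49.2 183.9] [566.9 -50.6 182.7]
158 [575.7 -67.7 169. ] [570.1 -69.5 167.6] [565.5 -62.5 170.7]
160 [574.4 -81.3 155.9] [568.8 -82.2 155. ] [563.3 -81.5 154.9]
162 [574.4 -81.9 149.5] [568.7 -83.4 148.2] [563.8 -78.9 150.1]
164 [574.6 -82.  143.2] [569.2 -81.  143.3] [563.9 -78.6 144.1]
166 [574.7 -82.5 136.8] [569.2 -82.3 136.4] [563.7 -81.3 136.5]
168 [573.6 -93.9 124.4] [569.5 -80.6 131.1] [564.4 -76.4 132.8]
170 [574.4 -87.4 121.6] [569.  -85.8 122. ] [563.  -89.  119.8]
172 [ 572.2 -109.2  103.3] [ 543.8 -304.    -4.4] [ 538.3 -294.5    0.3]
174 [573.6 -98.  103.1] [ 546.4 -283.    -0.3] [ 539.5 -285.6   -2.3]
```

View pics/s6.png

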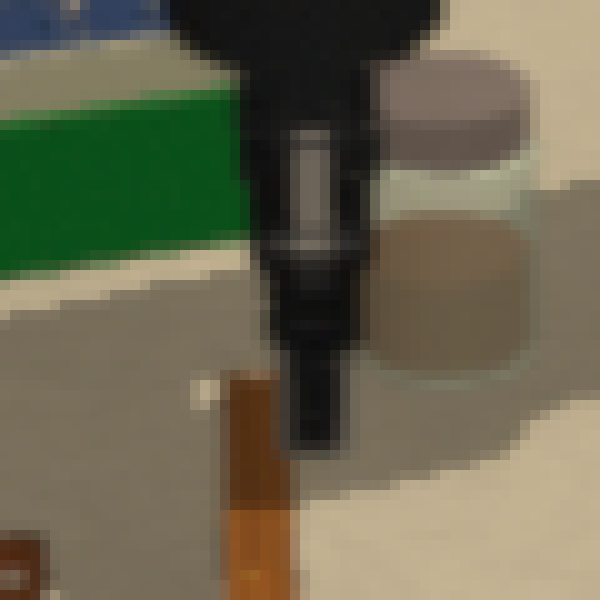

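{"op": "step_arm", "data": {"rows": [[15,-1.5,10,0,0,0,0],[30,-3,10,0,0,0,0],[45,-4.5,10,0,0,0,0],[56,-6,10,0,0,0,0],[56,-6,-5,0,0,0,0],[56,-6,-20,0,0,0,0],[56,-6,-35,0,0,0,0],[56,-6,-45,0,0,0,0]]}}

```text
clock: 6.5
eef_pos: [624.0, -101.4, 40.3]
tcp_rot: [-2.022, 1.569, 2.585]
contact_force: [0.0, 0.6, -0.9]
opening: 0.003
```

Run:
```python
from h import *
print(r.sense()['eef_pos'],r.sense()['contact_force'])
p,d=vision.grab_frame("wrist");cv2.imwrite("pics/w7.png",p[:,:,::-1])
C=cloud("wrist",d)
for v in range(232,262,4): print(v,C[v,304],C[v,320])
p,d=vision.grab_frame("side");cv2.imwrite("pics/s7.png",cv2.resize(p[125:205,255:335],(600,600),interpolation=0)[:,:,::-1])
```

```text
[ 624.03937093 -101.39485988   40.3093916 ] [ 0.01864006  0.58279001 -0.92139638]
232 [606.85038414 -93.18822819  -1.36869301] [ 6.06263719e+02 -1.04818699e+02  5.62906267e-03]
236 [603.56209118 -92.8104484   -1.5960212 ] [ 602.72567181 -104.49175375   -0.77953626]
240 [600.48575306 -92.46926203  -1.31244189] [ 599.40723864 -104.17379965   -1.01026556]
244 [597.48545702 -92.14142287  -0.83690059] [ 596.05453258 -103.85248495   -1.24027937]
248 [634.85154265 -98.327688    78.54464421] [ 634.48250027 -105.79416691   79.33879913]
252 [ 704.71563893 -109.60081109  215.0646893 ] [ 634.50978687 -105.70891108   83.27380771]
256 [635.66866544 -98.64709161  87.74707498] [ 634.68948074 -105.63647397   87.29911371]
260 [634.87794342 -98.60982317  89.86434603] [ 634.80416216 -105.56452404   91.01906839]
```

View pics/w7.png

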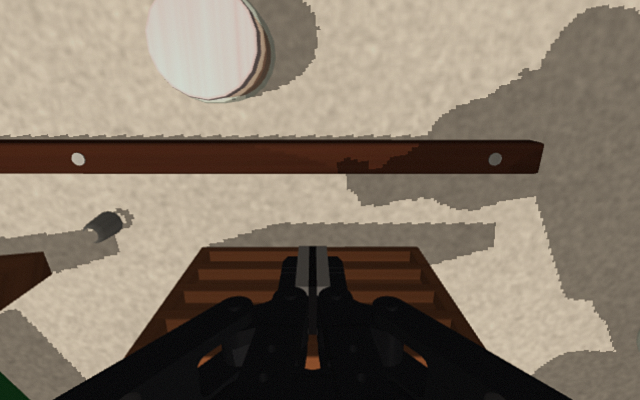

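View pics/s7.png

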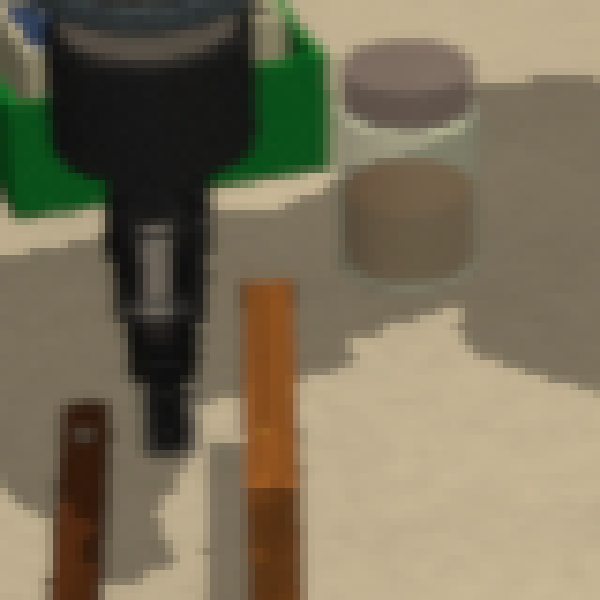

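{"op": "step_arm", "data": {"rows": [[-8,0.8,0,0,0,0,0],[-14,1.5,0,0,0,0,0],[-19,2,0,0,0,0,0],[-24,2.5,0,0,0,0,0],[-29,3,0,0,0,0,0],[-34,3.5,0,0,0,0,0],[-37,3.9,0,0,0,0,0],[-40,4.2,0,0,0,0,0]]}}

```text
clock: 7.6
eef_pos: [583.8, -97.1, 40.4]
tcp_rot: [-1.95, 1.568, 2.658]
contact_force: [0.5, 0.3, -0.1]
opening: -0.003
```

Run:
```python
from h import *
print(r.sense()['eef_pos'],r.sense()['contact_force'])
p,d=vision.grab_frame("wrist");cv2.imwrite("pics/w8.png",p[:,:,::-1])
p,d=vision.grab_frame("side");cv2.imwrite("pics/s8.png",cv2.resize(p[125:205,255:335],(600,600),interpolation=0)[:,:,::-1])
```

```text
[583.7752506  -97.14076077  40.35879433] [ 0.49499914  0.2917925  -0.09005317]
```

View pics/s8.png

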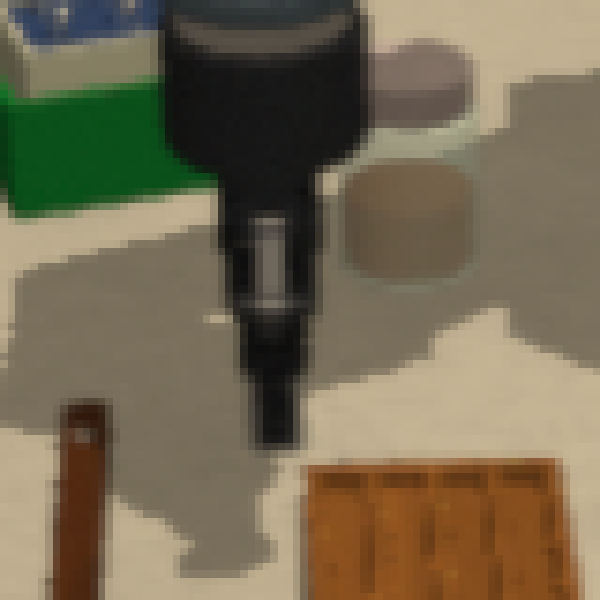

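View pics/w8.png

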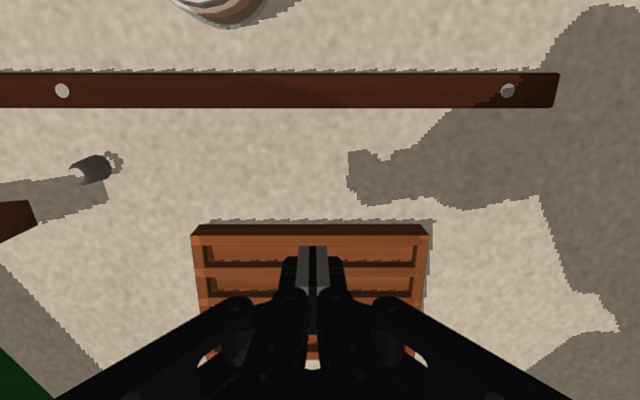

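{"op": "step_arm", "data": {"rows": [[0,0,30,0,0,0,0],[0,0,60,0,0,0,0],[-30,3,90,0,0,0,0],[-70,7,110,0,0,0,0],[-110,11,110,0,0,0,0],[-150,15,110,0,0,0,0],[-165,17,110,0,0,0,0],[-165,17,110,0,0,0,0]]}}

```text
clock: 8.7
eef_pos: [418.8, -80.2, 150.7]
tcp_rot: [-2.074, 1.569, 2.533]
contact_force: [1.2, -0.4, 0.9]
opening: -0.002
```

Run:
```python
from h import *
print(r.sense()['eef_pos'],r.sense()['contact_force'])
p,d=vision.grab_frame("wrist");cv2.imwrite("pics/w9.png",p[:,:,::-1])
```

```text
[418.8488241  -80.16979226 150.67020625] [ 1.1866675  -0.40552573  0.88942401]
```

View pics/w9.png

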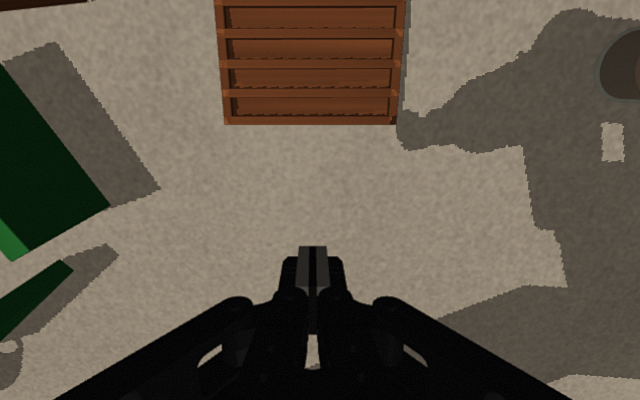

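Run:
```python
from h import *
np.set_printoptions(precision=1,suppress=True)
e=onz("wrist",[(225,124.5),(396,124.5)],0);print("near edge z0",e,"z20",onz("wrist",[(225,124.5),(396,124.5)],20))
print("rails z20", onz("wrist",[(222,90),(400,91)],20), onz("wrist",[(215,1),(404,1)],20))
```

```text
near edge z0 [[ 477.     0.5    0. ]
 [ 459.4 -167.1    0. ]] z20 [[ 478.4   -5.    20. ]
 [ 461.9 -162.3   20. ]]
rails z20 [[ 508.5   -8.    20. ]
 [ 491.  -166.5   20. ]] [[ 577.9  -15.8   20. ]
 [ 561.5 -171.1   20. ]]
```

{"op": "step_arm", "data": {"rows": [[0,0,-20,0,0,0,85],[0,0,-40,0,0,0,85],[0,0,-60,0,0,0,85],[0,0,-80,0,0,0,85],[0,0,-100,0,0,0,85],[0,0,-110,0,0,0,85],[0,0,-110,0,0,0,85],[0,0,-110,0,0,0,85]]}}

```text
clock: 9.75
eef_pos: [420.7, -80.5, 41.2]
tcp_rot: [-2.911, 1.57, 1.697]
contact_force: [-0.1, -0.7, 0.0]
opening: 0.995
```

Run:
```python
from h import *
np.set_printoptions(precision=1,suppress=True)
print(r.sense()['eef_pos'],r.sense()['contact_force'],r.sense()['opening'])
p,d=vision.grab_frame("wrist");cv2.imwrite("pics/w10.png",p[:,:,::-1]);C=cloud("wrist",d)
np.savez("w10.npz",p=p,d=d,C=C)
p,d=vision.grab_frame("side");cv2.imwrite("pics/s10.png",cv2.resize(p[110:230,260:420],(800,600),interpolation=0)[:,:,::-1])
```

```text
[420.7 -80.5  41.2] [-0.1 -0.7  0. ] 0.9946167196230169
```

View pics/w10.png

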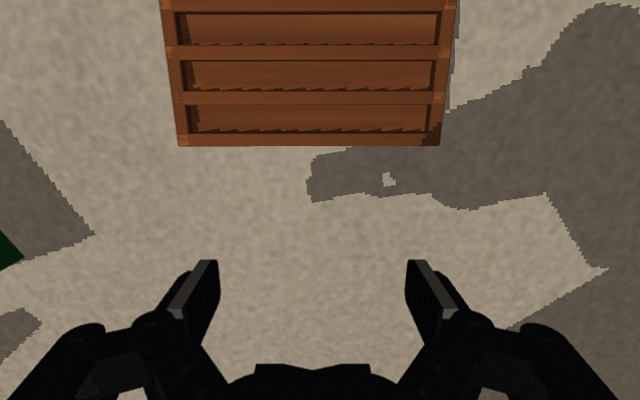

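View pics/s10.png

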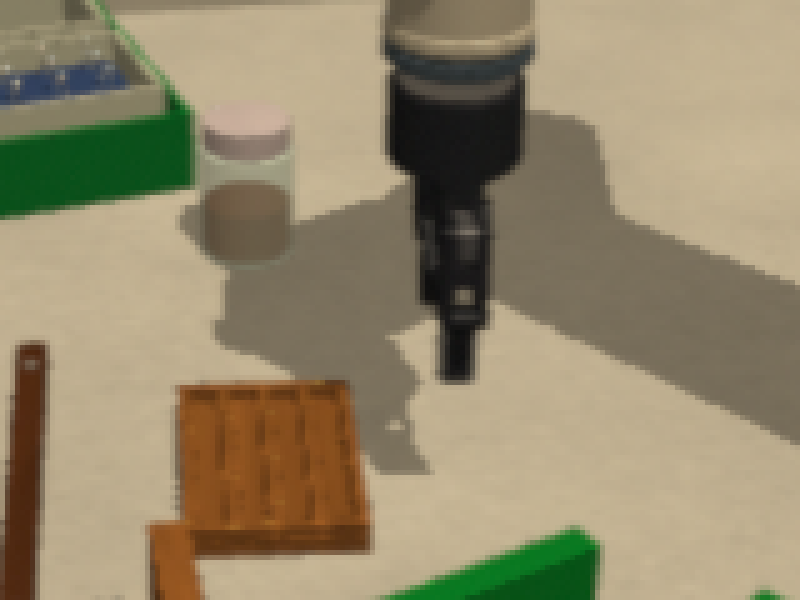

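Run:
```python
import numpy as np
np.set_printoptions(precision=1,suppress=True)
C=np.load("w10.npz")['C']
for v in range(254,300,4): print(v,C[v,212],C[v,205],C[v,412],C[v,418])
```

```text
254 [393.   -1.8  -0.4] [393.6   3.4  -0.4] [ 376.8 -151.    -1.4] [ 376.5 -155.4   -1. ]
258 [389.9  -1.2  -0. ] [390.7   3.7   0.6] [ 374.  -150.7   -0.3] [ 373.4 -155.2   -0.6]
262 [436.5 -38.9  94.6] [437.  -36.2  95. ] [ 426.8 -124.    93.2] [ 427.  -126.3   94.1]
266 [435.5 -39.2  96.2] [436.5 -36.9  97.6] [ 425.7 -123.6   94.6] [ 427.7 -125.    98.3]
270 [433.6 -38.8  96.3] [436.6 -38.  101. ] [ 423.7 -123.6   94.5] [ 427.5 -124.2  101. ]
274 [432.  -38.7  96.8] [435.6 -38.2 102.5] [ 422.3 -123.3   95.5] [ 427.5 -123.3  103.9]
278 [430.7 -38.7  97.8] [435.7 -39.3 105.7] [ 420.5 -123.2   95.7] [ 425.2 -123.5  103.1]
282 [428.2 -37.9  96.8] [434.5 -39.4 106.7] [ 420.1 -122.5   98.1] [ 423.6 -123.4  103.5]
286 [426.9 -37.9  97.8] [432.4 -38.8 106.3] [ 417.5 -122.8   97.1] [ 422.2 -123.1  104.3]
290 [426.  -38.3  99.6] [431.3 -38.9 107.3] [ 416.1 -122.5   98. ] [ 420.  -123.3  103.8]
294 [423.8 -37.7  99.1] [429.7 -38.6 107.7] [ 414.4 -122.4   98.4] [ 419.2 -122.8  105.3]
298 [422.3 -37.6  99.8] [427.8 -38.2 107.5] [ 412.4 -122.4   98.5] [ 417.2 -122.9  105.2]
```

{"op": "step_arm", "data": {"rows": [[0,0,-15,0,0,0,85],[0,0,-30,0,0,0,85],[0,0,-45,0,0,0,85],[0,0,-60,0,0,0,85],[0,0,-70,0,0,0,85],[0,0,-77,0,0,0,85],[0,0,-81,0,0,0,85],[0,0,-81,0,0,0,85]]}}

```text
clock: 10.85
eef_pos: [420.6, -80.5, -39.6]
tcp_rot: [2.95, 1.57, 1.274]
contact_force: [-0.0, -0.1, -0.0]
opening: 0.997
```

Run:
```python
from h import *
np.set_printoptions(precision=1,suppress=True)
print(r.sense()['eef_pos'],r.sense()['contact_force'],r.sense()['opening'])
p,d=vision.grab_frame("wrist");cv2.imwrite("pics/w11.png",p[:,:,::-1]);C=cloud("wrist",d)
for v in range(254,300,6): print(v,C[v,212],C[v,418])
p,d=vision.grab_frame("side");cv2.imwrite("pics/s11.png",cv2.resize(p[110:230,260:420],(800,600),interpolation=0)[:,:,::-1])
```

```text
[420.6 -80.5 -39.6] [-0.  -0.1 -0. ] 0.9967685090530715
254 [433.2 -34.   -0.5] [ 423.3 -130.4   -0. ]
260 [436.7 -38.5  12.2] [ 427.9 -126.4   13. ]
266 [436.1 -39.6  16.4] [ 427.8 -125.    17.5]
272 [433.3 -39.1  16.5] [ 427.1 -124.    20.9]
278 [430.5 -38.6  16.6] [ 425.7 -123.3   23.1]
284 [428.6 -38.7  18.2] [ 422.4 -123.5   22.4]
290 [425.6 -38.   18. ] [ 420.4 -123.2   23.5]
296 [423.5 -37.9  19.3] [ 418.7 -122.7   25.1]
```

View pics/s11.png

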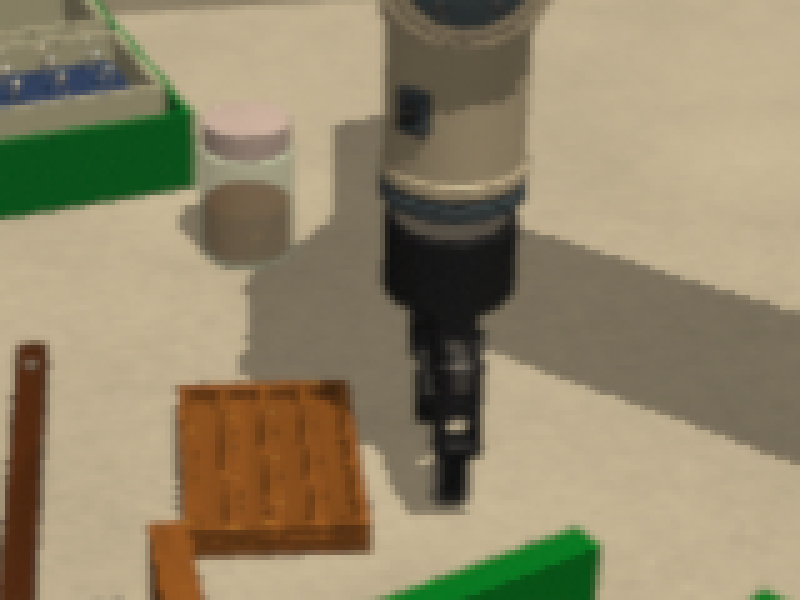

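{"op": "step_arm", "data": {"rows": [[10,-1,-3,0,0,0,85],[20,-2.1,-3,0,0,0,85],[29,-3,-3,0,0,0,85],[35,-3.6,-3,0,0,0,85],[41,-4.3,-3,0,0,0,85],[47,-4.9,-3,0,0,0,85],[54,-5.6,-3,0,0,0,85],[61,-6.4,-3,0,0,0,85]]}}

```text
clock: 11.95
eef_pos: [482.3, -86.9, -42.4]
tcp_rot: [2.473, 1.57, 0.797]
contact_force: [-0.9, -0.7, -0.7]
opening: 0.998
```

Run:
```python
from h import *
np.set_printoptions(precision=1,suppress=True)
print(r.sense()['eef_pos'],r.sense()['contact_force'],r.sense()['opening'])
p,d=vision.grab_frame("wrist");cv2.imwrite("pics/w12.png",p[:,:,::-1])
```

```text
[482.3 -86.9 -42.4] [-0.9 -0.7 -0.7] 0.9977887415053617
```

View pics/w12.png

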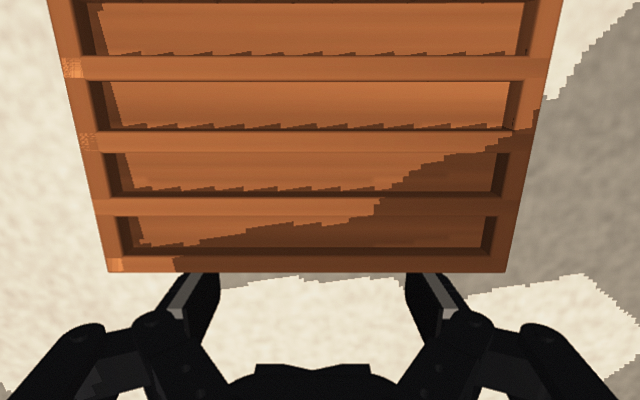

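{"op": "step_arm", "data": {"rows": [[7,-0.7,0,0,0,0,85],[14,-1.5,0,0,0,0,85],[21,-2.2,0,0,0,0,85],[28,-2.9,0,0,0,0,85],[35,-3.7,0,0,0,0,85],[42,-4.4,0,0,0,0,85],[47,-4.9,0,0,0,0,85],[50,-5.2,0,0,0,0,85]]}}

```text
clock: 13.0
eef_pos: [533.9, -92.4, -42.3]
tcp_rot: [1.854, 1.568, 0.178]
contact_force: [-1.8, 0.5, 0.5]
opening: 0.997
```

Run:
```python
from h import *
np.set_printoptions(precision=1,suppress=True)
print(r.sense()['eef_pos'],r.sense()['contact_force'],r.sense()['opening'])
p,d=vision.grab_frame("wrist");cv2.imwrite("pics/w13.png",p[:,:,::-1])
p,d=vision.grab_frame("side");cv2.imwrite("pics/s13.png",cv2.resize(p[110:230,220:380],(800,600),interpolation=0)[:,:,::-1])
```

```text
[533.9 -92.4 -42.3] [-1.8  0.5  0.5] 0.9968858704284104
```

View pics/w13.png

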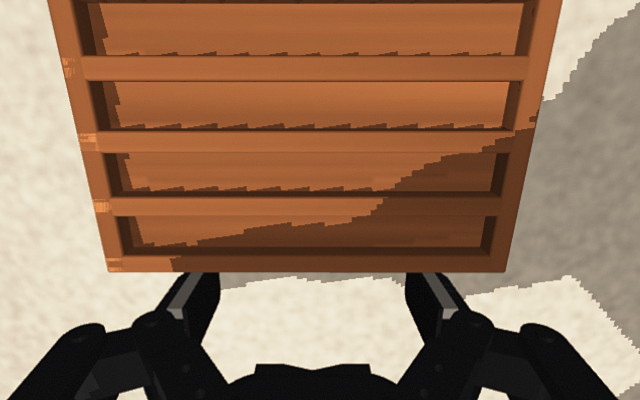

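View pics/s13.png

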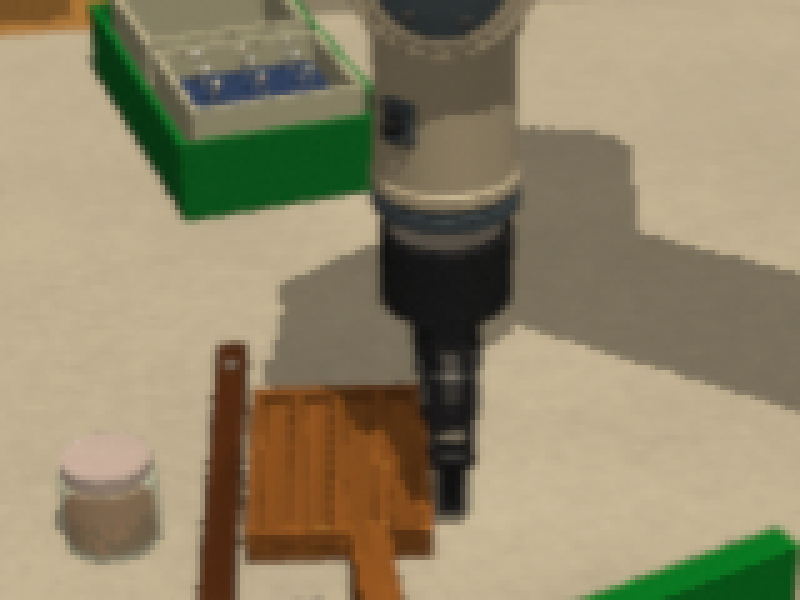

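{"op": "step_arm", "data": {"rows": [[1,-0.1,0,0,0,0,85],[2,-0.2,0,0,0,0,85],[3,-0.3,0,0,0,0,85],[3.6,-0.4,0,0,0,0,85],[4.2,-0.4,0,0,0,0,85],[4.8,-0.5,0,0,0,0,85],[4.8,-0.5,0,0,0,0,85],[4.8,-0.5,0,0,0,0,85]]}}

```text
clock: 14.1
eef_pos: [538.6, -92.9, -42.3]
tcp_rot: [1.858, 1.568, 0.182]
contact_force: [-1.1, -0.4, 0.4]
opening: 0.998
```

{"op": "step_arm", "data": {"rows": [[0.4,0,0,0,0,0,85],[0.8,-0.1,0,0,0,0,85],[1.2,-0.1,0,0,0,0,85],[1.6,-0.2,0,0,0,0,85],[1.6,-0.2,0,0,0,0,85],[1.6,-0.2,0,0,0,0,85],[1.6,-0.2,0,0,0,0,85],[1.6,-0.2,0,0,0,0,85]]}}

```text
clock: 15.1
eef_pos: [538.5, -92.8, -42.5]
tcp_rot: [-2.399, 1.57, 2.208]
contact_force: [-7.6, 0.1, 5.1]
opening: 0.995
```

{"op": "step_arm", "data": {"rows": [[-4,0.4,0,0,0,0,85],[-15,1.5,0,0,0,0,85],[-40,4,0,0,0,0,85],[-60,6,10,0,0,0,85],[-70,7,40,0,0,0,85],[-70,7,80,0,0,0,85],[-70,7,130,0,0,0,85],[-50,5,180,0,0,0,85]]}}

```text
clock: 16.1
eef_pos: [486.9, -87.6, 138.8]
tcp_rot: [-2.072, 1.569, 2.536]
contact_force: [2.0, -0.7, -0.1]
opening: 0.992
```

{"op": "step_arm", "data": {"rows": [[20,-2,20,0,0,0,85],[50,-5,40,0,0,0,85],[80,-8,60,0,0,0,85],[100,-10,60,0,0,0,85],[120,-12,60,0,0,0,85],[130,-13,60,0,0,0,85],[130,-13,60,0,0,0,85],[130,-13,60,0,0,0,85]]}}

```text
clock: 17.1
eef_pos: [616.1, -100.5, 198.6]
tcp_rot: [-1.951, 1.568, 2.656]
contact_force: [-0.1, -0.3, 0.2]
opening: 0.995
```

Run:
```python
from h import *
np.set_printoptions(precision=1,suppress=True)
print(r.sense()['eef_pos'],r.sense()['contact_force'],r.sense()['opening'])
p,d=vision.grab_frame("wrist");cv2.imwrite("pics/w14.png",p[:,:,::-1])
p,d=vision.grab_frame("side");cv2.imwrite("pics/s14.png",cv2.resize(p[150:320,220:390],(600,600),interpolation=0)[:,:,::-1])
```

```text
[ 616.1 -100.5  198.6] [-0.1 -0.3  0.2] 0.9950586738596211
```

View pics/w14.png

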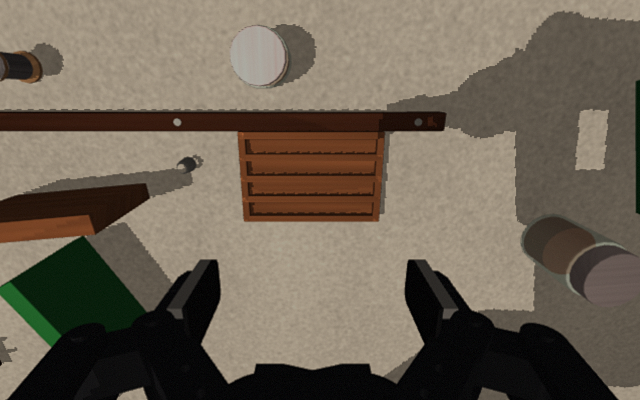

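View pics/s14.png

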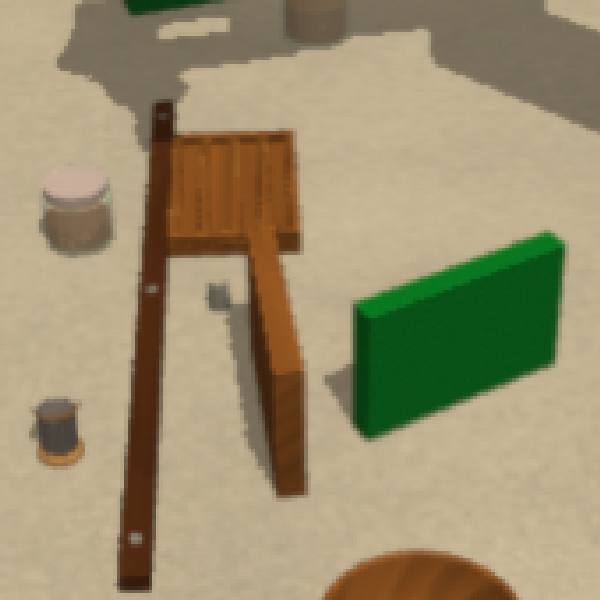

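Run:
```python
from h import *
np.set_printoptions(precision=1,suppress=True)
p=cv2.imread("pics/w14.png");cv2.imwrite("pics/w14z.png",cv2.resize(p[105:230,225:400],(784,560),interpolation=2))
n=np.array([.9945,-.1045,0])
for uv,z in (((243,220),20),((380,220),20),((238,132),20),((384,131),20),((60,129.5),16),((440,130),16)):
    q=onz("wrist",[uv],z)[0];print(uv,q,q@n)
```

```text
(243, 220) [560.3 -12.2  20. ] 558.451028523775
(380, 220) [ 543.4 -172.8   20. ] 558.4310642007786
(238, 132) [661.9 -24.5  20. ] 660.8552740042339
(384, 131) [ 646.5 -181.1   20. ] 661.8787666073559
(60, 129.5) [684.2 168.   16. ] 662.9234850627574
(440, 130) [ 640.6 -242.5   16. ] 662.4192617054428
```

View pics/w14z.png

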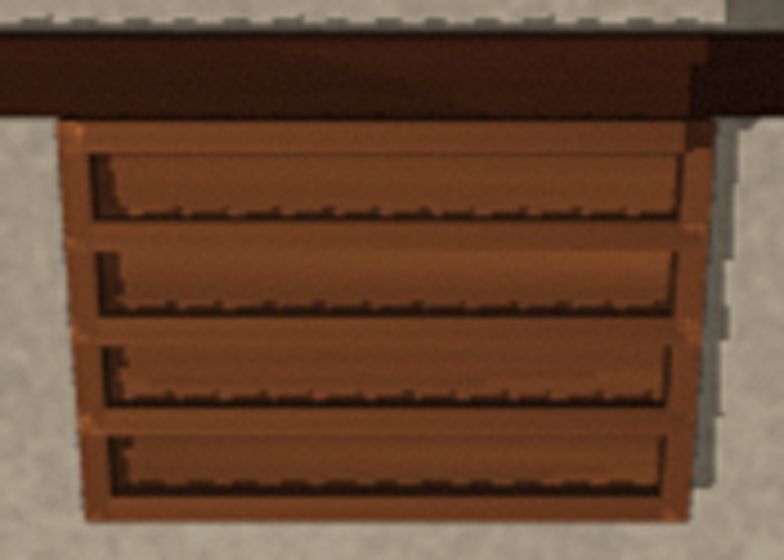

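```bash
python3 -c "
from rig import order
print(order.sign_off())"
```

```text
the job is handed in; nothing more can be done
None
```

The bead board (the right-hand one) lies flat with its grooves up and its long side flush against the stop strip. I handed the job in after about 17 s of the allowed 48 s. The hand-in gives no verdict, so this rests on my own checks.

**What I did:** I pushed the top of the board toward the robot from the strip side until it tipped on to its back. Then I pushed it about 80 mm to the strip with both open fingers against its near edge. I stopped when the contact force rose to about 8 N with no further movement, then backed off and raised the arm clear.

**Last checks:**
- **Flush and parallel:** no gap shows in the wrist picture. The board's far edge measures within 1–2 mm of the strip's near face, and the board is parallel to it within about 0.01 rad.
- **Position along the strip:** the board's centre is about 135 mm from the middle of the strip (limit 210 mm), so neither end is past it.
- **Everything else:** the plain board still stands. It and the small things in view look unmoved by eye; I did not measure them again.
- **Arm:** it is clear of everything and reads about 0 N.

**What disagreed:** the fingertips really end about 35 mm (shut) to 52 mm (open) short of the reported tool point. My first tipping push therefore passed over the board without touching it. I measured the offset in the pictures and used it for the later moves.

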